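# Press the specimen mount home in the spring holder

## Task

Slide the dust shutter of the grey specimen holder fully open to its end stop. Then set the stemmed specimen mount (the round black head on a narrower metal stem) stem down into the holder's bore, press it down against the sprung plunger until its head sits firmly on the holder's top, and finish while still holding it pressed down there, so that a colleague can tighten the clamp screw. Leave the other two specimens and the microscope objective where they are.

Things in the scene. Friction and masses are not known exactly. Their poses are not given: they have to be found in the camera images.
- bore (a point): Centre of the mouth of the round bore in the holder's flat top, 40 mm above the bench. Holder: fixed grey block, 80 (x) by 170 (y, its length) by 40 mm high. Bore 26 mm wide, 2 mm chamfer, 43 mm from the block's +y end (a clamp screw sticks 24 mm out of that end, below the top). In it a sprung brass plunger, 20 mm wide, rests 4 mm below the mouth. The shutter covers the bore at first.
- plunger (a joint): Plunger travel in m: 0 = up, grows as it is pushed straight down. Its spring starts at 2.5 N and rises 0.33 N per mm, to 6.5 N at 0.012, where the mount's head meets the flat top round the bore (the hard stop). Let go, it lifts the mount again: the mount weighs less than 2.5 N.
- shutter (a joint): Dust shutter travel in m: 0 = closed over the bore, 0.060 = fully open at its end stop. It slides along the holder's -y, starts between 0 and 0.015, needs about 1.5 N and stays where left. Plate 40 mm wide, 3 mm thick, its top 3.5 mm above the holder's top, between 6 mm high rails. Fully open, its edge is 40 mm from the bore's centre.
- shutter_grip (a point): The shutter's black upright grip, 16 (x) by 20 (y) by 28 mm high, on the plate. The point is on its centre line, 12 mm below its top, 59.5 mm above the bench. Axes as the bore's; it lies 37 mm along -y from the bore's centre when closed, 97 mm when fully open.
- mount_center (a point): Centre, 22 mm above the foot, of the stemmed mount: black round head 34 mm wide, 28 mm high, ore face on top, on a metal stem 22 mm wide, 16 mm long, foot chamfered 3 mm. Stands stem down on the bench, z up, about 0.1 kg. Only the stem enters the bore; home, the head's underside is on the holder's top and this point 6 mm above the mouth. Grip the head, fingertips above its underside.
- puck_center (a point): Centre of a plain flat round black specimen, 50 mm across and 20 mm high, without a stem. Leave alone.
- cube_center (a point): Centre of a square black specimen block, 32 by 32 by 26 mm high. Leave alone.
- objective_center (a point): Centre of a metal microscope objective, 29 mm across and 46 mm high, standing upright. Leave alone.
Mind the look-alikes: they are no part of the job. Of the things that look like the part that bears bore, the largest one is meant.

How it is judged (in metres and radians):
On the way, in this order (a step that is already met when the one before it is completed fails the run):
1. the shutter is slid fully open (value of joint shutter above 0.057 m), for 0.2 s.
2. the stem is in the bore and the plunger gives (value of joint plunger above 0.004 m and horizontal distance between mount_center and bore below 0.004 m), for 0.1 s.
At the end, for the whole second after the job is handed in: Through the last second the gripper holds the mount (over 3 N): head within 1.5 mm of the holder's top, 4 mm of the bore's axis, upright to 0.08 rad, still, plunger down over 10.5 mm; shutter within 3 mm of its open end; other specimens and objective within 20 mm of their starts (value of joint shutter above 0.057 m and value of joint plunger above 0.0105 m and z of mount_center in the frame of bore below 0.0075 m and horizontal distance between mount_center and bore below 0.004 m and angle between mount_center's own z axis and vertical below 0.08 rad and contact force between the fingers and mount above 3 N and linear speed of mount below 0.02 m/s and distance of each of puck_center, cube_center, objective_center from where it was at the start of the episode below 0.02 m); the arm keeps its last pose, push and grip.
It fails at once if another specimen or the objective is pushed away or knocked over (distance of any of puck_center, cube_center, objective_center from where it was at the start of the episode above 0.02 m or angle between any of puck_center, cube_center, objective_center's own z axis and vertical above 0.5 rad).
It also fails if it takes over 53 s, if anything falls off the work surface, if the arm or the gripper's body presses on something with over 40 N, if the wrist force passes 120 N, or if a joint passes its speed limit or range.

## Robot

A 6-joint arm with a two-finger parallel gripper is mounted at the origin on the work surface. World frame = base frame: x ahead of the robot, y to its left, z up, the work surface at z = 0. Lengths are in mm, angles in rad, forces in N, time in s.
With the tool pointing down it reaches from about 350 to 975 mm from the base axis. Payload 7.1 kg.
Tool frame: the origin (TCP) lies at the centre of the arm's flange, where the gripper is bolted on; the fingertips stand 182 mm ahead of it and the grasp point (between the pads) lies 163 mm ahead of it; z points along the fingers, y is the line along which they close (so a half turn about z gives the same grasp; the last joint's range is limited). The gripper opens to 88 mm and grips with 3 to 60 N. Pads are 20 mm wide; open, the fingers measure 115 mm over their backs; the gripper's body (75 mm by 178 mm) begins 61 mm behind the grasp point.
Start: joints at [1.086, 0.423, 1.63, -0, 1.089, -0.019], TCP at [280.679, 558.414, 404.675] pointing down, gripper open.
Joint ranges: [-3, 3], [-0.9, 2.11], [0.09, 2.58], [-1.31, 4.45], [0.11, 2.69], [-2.54, 2.54]. Speed limits (rad/s): [2.39, 2.39, 3.01, 3.14, 3.14, 3.14].

## Interface

Orientations are given as a rotation vector (axis times angle).
In Python, from workcell import readout, get_image, ctrl gives the robot as it stands.
- The arm moves only by the tool step_arm, never from a script. Its argument "targets" is a list that holds one entry, the list of rows, each a list of 7 numbers: the shift along the world's x, y, z as a fraction of full scale, then the turn, a rotation vector about the world's x, y, z as a fraction of full scale, then the opening, from 0 (shut) to 1 (fully open). In form: [[[dx, dy, dz, wx, wy, wz, claw], ...]]. A call has exactly 5 rows; each row shifts and turns the commanded pose from where the row before left it; what a row does not reach is not made up. Full scale, the value 1, is 0.05 m for a shift and 4 degrees for a turn. A row lasts 1/8 s, in which the tool goes at most 62.5 mm and 10.7 degrees, less where a joint would pass 70% of its speed; a pose out of reach is approached as far as the arm can. A call with a number of a shift or a turn outside -1 to 1 is refused whole. A call with a gripper value outside its range is refused whole. The fingers move at their own pace and stop on an object; the grip force is fixed at half the most. Time passes only in rows, so rows that do not move let the fingers close, or fill a call up. It gives the time, the measured TCP pose, the force, the opening and the grip force at its end, in the units of the state.
- readout.get_obs(): the state, without advancing time (a new reading comes with each control period).
- get_image(name): name is "scene" or "top"; returns a dict with "pixels" (400x640x3 uint8, red, green, blue), "intrinsics" (3x3 intrinsics, pixels), "extrinsics" (4x4, takes a point from world to camera coordinates). Camera axes: x right, y down, z forward; pixel columns grow to the right and rows downward; lengths in mm; the calibration is good to about 2 mm. A picture is of the moment at which its call begins. There is no depth.
- ctrl.close_job(): hands the job in; it is judged then, once.
The state is a dict: "t": time; "qpos": joint angles; "qvel": joint speeds; "joint_torque": joint torques, N m; "ee_pos": TCP position; "orientation": TCP orientation; "ft_force": force on the tool from outside, world axes, zero at the start; "moment": the same for the moment, N m; "width": finger opening in mm; "grasp_force": force on a finger pad.
Only numpy, scipy, OpenCV 4.12 (cv2) and the standard library are available. Lean on these libraries where they do the work, as an engineer would, in place of code of your own. Each camera call takes 0.05 s, during which the arm holds its last target. There are 200 camera calls.

## Working session

There is one attempt and no reset: what is moved stays moved. The work goes in short steps, Python scripts to look and compute and a tool call to move; the robot and the scene stay as the last step left them, time stands still between calls to the robot, and variables do not carry over. Pictures are saved under pics/ and viewed, at most 10 in all, crops included, and the job is handed in when it is done.

Besides the shell and the picture viewer there is one more tool, called after "Request:" as name(argument=value, ...) on one line, values as JSON. step_arm: Moves the arm, as the interface text tells. Shift numbers are shares of 0.05 m and turn numbers shares of 4 degrees, none past 1 either way. Its arguments: {"type":"object","properties":{"targets":{"type":"array"}},"required":["targets"]}

```bash
mkdir -p pics
cat > h.py <<'E'
import numpy as np, cv2
from workcell import readout, get_image, ctrl
def grab(n,f=None):
    d=get_image(n); 
    if f: cv2.imwrite('pics/'+f,cv2.cvtColor(d['pixels'],cv2.COLOR_RGB2BGR))
    return d['pixels'],np.array(d['intrinsics']),np.array(d['extrinsics'])
def ray(K,E,uv):
    R,t=E[:3,:3],E[:3,3]; return -R.T@t, R.T@np.linalg.inv(K)@np.array([*uv,1.])
def plane(K,E,uv,z):
    c,d=ray(K,E,uv); return c+d*(z-c[2])/d[2]
def proj(K,E,p):
    q=K@(E[:3,:3]@np.array(p,float)+E[:3,3]); return q[:2]/q[2]
def tri(a,b):
    (c1,d1),(c2,d2)=a,b; s=np.linalg.lstsq(np.c_[d1,-d2],c2-c1,rcond=None)[0]
    p,q=c1+s[0]*d1,c2+s[1]*d2; return (p+q)/2,np.linalg.norm(p-q)
E
python3 - <<'E'
from h import *
for n in('scene','top'):
    p,K,E=grab(n,n+'1.png'); print(n,K.tolist(),E.round(4).tolist())
print(readout.get_obs())
E
```

```text
scene [[440.82370102914484, 0.0, 313.35163356145193], [0.0, 440.82370102914484, 197.04377697860832], [0.0, 0.0, 1.0]] [[0.6606, 0.7507, 0.0069, -344.1218], [0.4531, -0.3914, -0.801, -196.8338], [-0.5986, 0.5322, -0.5987, 1293.9347], [0.0, 0.0, 0.0, 1.0]]
top [[516.1450766304947, 0.0, 314.6261132680676], [0.0, 516.1450766304947, 200.9253889857787], [0.0, 0.0, 1.0]] [[-0.0858, -0.9963, -0.0005, 44.0519], [-0.9705, 0.0837, -0.2263, 560.6971], [0.2255, -0.0189, -0.9741, 1105.7954], [0.0, 0.0, 0.0, 1.0]]
{'t': 0.1, 'qpos': array([ 1.08600253e+00,  4.23739846e-01,  1.63056738e+00,  2.82258288e-06,
        1.08858534e+00, -1.90046986e-02]), 'qvel': array([ 0.00057281, -0.00195432, -0.00218157, -0.00063713, -0.00157989,
       -0.00053257]), 'joint_torque': array([-1.27185940e-04, -5.45611382e+01, -2.74325877e+01,  6.45252387e-02,
        1.87390664e-02, -1.49131148e-05]), 'ee_pos': array([280.57463737, 558.21923543, 404.01276389]), 'orientation': array([-7.24990062e-01, -3.05645858e+00,  1.97627864e-03]), 'ft_force': array([ 0.63217646, -0.35048064,  0.01802488]), 'moment': array([-0.03355076,  0.02571323,  0.05147467]), 'grasp_force': 0.0, 'width': 87.94330571965992}
```

View pics/scene1.png

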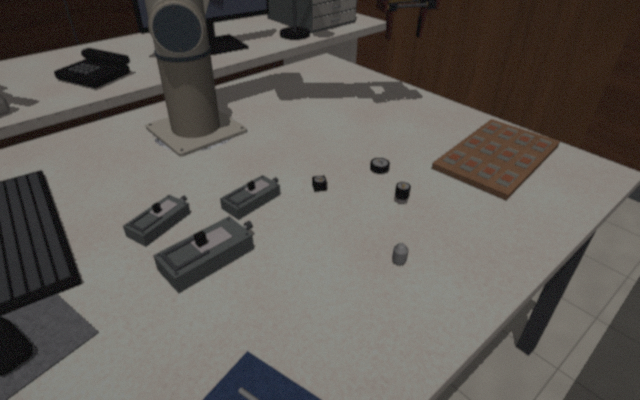

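View pics/top1.png

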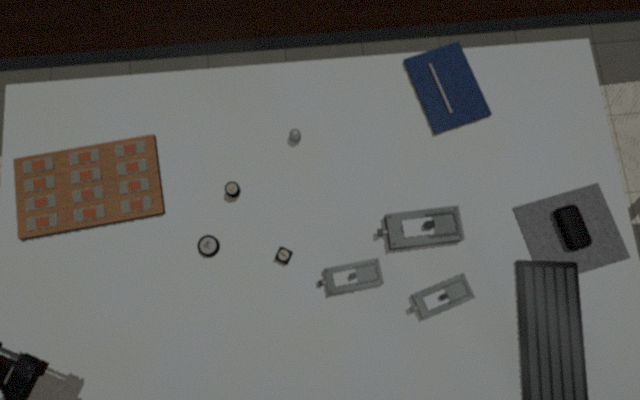

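Candidates (scene / top pixel):
- **Mount:** (402,190) / (232,189).
- **Look-alikes:** puck (380,165) / (208,245), cube (319,183) / (284,255), objective (400,253) / (295,136).
- **Holders:** the large one at (205,250) / (424,228), and two small ones at top (352,277) and (441,297).

I choose the mount at top (232,189) and the largest holder, and will check both in one close crop.

Run:
```python
from h import *
s=cv2.imread('pics/scene1.png');t=cv2.imread('pics/top1.png')
def c(im,x,y,w,h):return cv2.convertScaleAbs(cv2.resize(im[y:y+h,x:x+w],(400,300),interpolation=cv2.INTER_CUBIC),alpha=1.7)
cv2.imwrite('pics/crop1.png',np.vstack([np.hstack([c(s,150,205,120,90),c(t,370,190,100,75)]),np.hstack([c(s,382,175,40,30),c(t,212,174,40,30)])]))
```

```text
(no output)
```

View pics/crop1.png

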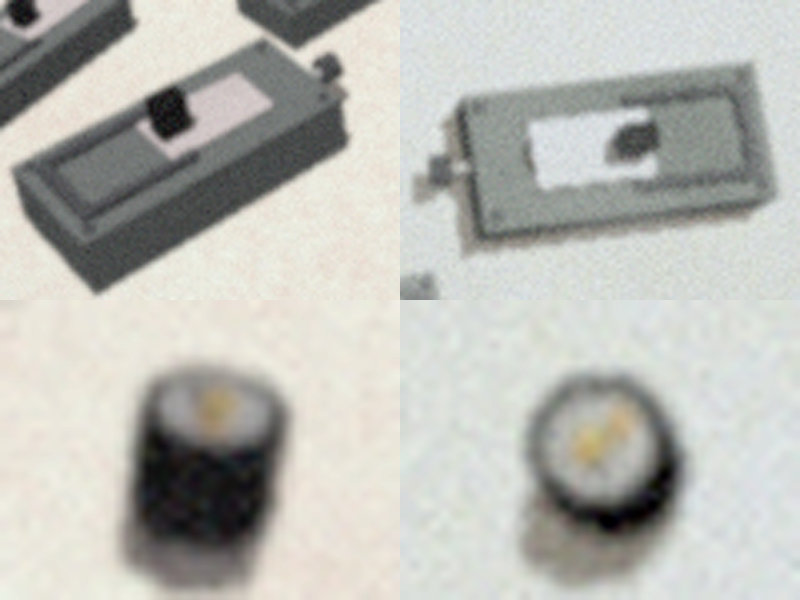

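The crop confirms the choice. The mount, a black head with an ore face over a narrower stem, has its face centre at scene (403.2,185.7) and top (231.9,189). The large holder has its white shutter and black grip, with the clamp screw on the +y (left) end.

```bash
cat > m.py <<'E'
from h import *
_,Ks,Es=grab('scene');_,Kt,Et=grab('top')
pts={'m':((403.2,185.7),(231.9,189)),'A-y near':((153.9,256),(458,205.5)),'B':((174.6,277),None),
'c1':((228.6,217),None),'c2':((254,232.6),None)}
print('mount',tri(ray(Ks,Es,(403.2,185.7)),ray(Kt,Et,(231.9,189))))
S=[(153.9,256),(174.6,277),(228.6,217),(254,232.6)]
T=[(384.5,214.5),(458,205.5),(463.7,238.2),(390.7,248.7)]
for u in S:print('S',u,plane(Ks,Es,u,40).round(1))
for u in T:print('T',u,plane(Kt,Et,u,40).round(1))
# refined: grey top face & grip masks
for n,K,E,im in(('s',Ks,Es,'scene1'),('t',Kt,Et,'top1')):
    g=cv2.imread(f'pics/{im}.png')
    x,y,w,h=(150,205,115,90) if n=='s' else (378,198,90,58)
    c=g[y:y+h,x:x+w].astype(int)
    blk=(c.max(2)<45).astype('uint8')
    N,l,st,ce=cv2.connectedComponentsWithStats(blk)
    for i in range(1,N):
        if st[i,4]>15:print(n,'black',st[i]+[x,y,0,0,0],ce[i]+[x,y])
E
python3 m.py
```

```text
mount (array([614.083633  , 186.08214929,  42.27374721]), np.float64(4.630846291909107))
S (153.9, 256) [ 455.6 -336.9   40. ]
S (174.6, 277) [ 528.6 -332.7   40. ]
S (228.6, 217) [ 449.  -170.3   40. ]
S (254, 232.6) [ 523.2 -158.8   40. ]
T (384.5, 214.5) [ 522.3 -162.2   40. ]
T (458, 205.5) [ 528.8 -333.8   40. ]
T (463.7, 238.2) [ 452.1 -335.4   40. ]
T (390.7, 248.7) [ 442.5 -167.    40. ]
s black [152 205   9   8  52] [156.21153846 208.09615385]
s black [150 206  39  36 359] [168.1281337  223.02506964]
s black [237 205  21  12  86] [245.18604651 209.77906977]
s black [194 231  13  16 138] [199.97101449 238.41304348]
s black [179 238  73  50 434] [215.42626728 262.77419355]
s black [183 261  10   6  16] [187.5625 263.25  ]
s black [176 278   5   9  17] [177.70588235 282.47058824]
t black [425 221   9   7  23] [429.39130435 224.13043478]
```

Run:
```python
from h import *
_,Ks,Es=grab('scene');_,Kt,Et=grab('top')
f=lambda a,b:print(*[np.round(v,1) for v in tri(ray(Ks,Es,a),ray(Kt,Et,b))])
for a,b in [((174.6,277),(458,205.5)),((254,232.6),(384.5,214.5)),((228.6,217),(390.7,248.7)),((153.9,256),(463.7,238.2))]: f(a,b)
print('grip from scene',plane(Ks,Es,(200.5,238.9),57.5))
# grip close look
for n in('scene','top'):
    g=cv2.imread(f'pics/{n}1.png'); g=g[226:252,186:216] if n=='scene' else g[215:237,412:442]
    print(g.max(2))
```

```text
[ 528.9 -333.2   40.5] 0.9
[ 523.  -160.6   40.7] 3.3
[ 443.2 -167.5   34.9] 0.5
[ 452.5 -336.2   37.2] 0.1
grip from scene [ 489.18510707 -255.78985233   57.5       ]
[[136 141 137 136 137 139 138 135 137 139 138 136 137 139 139 137 138 136
  138 134 127 122 111  98  83  75  77  72  75  73]
 [137 137 138 141 137 137 137 136 138 138 135 138 137 141 138 138 137 133
  131 120 109  98  86  77  73  68  70  76  71  72]
 [137 138 139 138 140 136 136 137 138 139 136 140 140 139 137 130 130 119
  111  97  82  74  74  74  72  72  75  77  75  79]
 [138 136 137 135 139 140 138 137 137 137 138 137 136 131 128 113 104  94
   84  80  75  71  72  74  73  72  77  80  90 100]
 [137 138 137 136 135 138 136 137 139 136 136 135 126 113  99  81  72  70
   71  68  75  74  71  72  78  82  90  99 107 114]
 [136 137 135 138 136 136 137 137 136 133 129 114  99  77  59  46  36  54
   60  69  72  69  75  78  91  99 109 117 120 120]
 [137 136 138 135 139 137 134 132 124 112 100  80  57  40  25  16  29  28
   47  58  75  80  87  99 106 117 118 121 122 121]
 [137 137 136 136 136 136 131 114  99  80  56  39  30  22
[... 4369 characters left out ...]
113 113 113 115 110 117
  129 129 127 123 103  90  89  87  85  88  91  84]
 [128 129 126 131 131 133 131 131 131 129 126 127 129 129 127 126 128 130
  129 130 125 121 100  89  87  87  89  85  88  87]
 [131 132 128 130 131 129 130 133 135 129 130 133 128 126 128 127 123 124
  126 125 123 108  97  84  79  77  78  76  81  77]
 [128 130 132 128 127 124 122 125 122 124 123 124 116 112 103 106 108 104
  105 108 102  95  76  81  70  70  70  74  71  69]
 [123 129 127 124 119 114 107 107 106 106 109 108 102  94  94  90  76  75
   78  82  74  78  75  67  71  70  69  65  66  69]
 [105 110 112 109 103  95  89  89  90  91  98  92  97  90  88  87  79  70
   74  73  68  73  68  70  69  62  70  64  68  58]]
```

Request:
step_arm(targets=[[[0.209,-0.814,0,0,0,-0.761,0.45],[0.209,-0.814,0,0,0,-0.761,0.45],[0.209,-0.814,0,0,0,-0.761,0.45],[0.209,-0.814,0,0,0,-0.761,0.45],[0.209,-0.814,0,0,0,-0.761,0.45]]])

```text
t: 0.92
ee_pos: [333.1, 353.6, 404.8]
orientation: [1.126, 2.933, 0.0]
ft_force: [-0.1, -0.4, 0.0]
width: 42.2
grasp_force: 0.0
```

Request:
step_arm(targets=[[[0.209,-0.814,0,0,0,-0.761,0.45],[0.209,-0.814,0,0,0,-0.761,0.45],[0.209,-0.814,0,0,0,-0.761,0.45],[0.209,-0.814,0,0,0,-0.761,0.45],[0.209,-0.814,0,0,0,-0.761,0.45]]])

```text
t: 1.55
ee_pos: [385.3, 150.1, 404.9]
orientation: [1.504, 2.758, 0.001]
ft_force: [0.6, -0.2, 0.1]
width: 39.4
grasp_force: 0.0
```

Request:
step_arm(targets=[[[0.209,-0.814,0,0,0,-0.761,0.45],[0.209,-0.814,0,0,0,-0.761,0.45],[0.209,-0.814,0,0,0,-0.761,0.45],[0.209,-0.814,0,0,0,-0.761,0.45],[0.209,-0.814,0,0,0,-0.761,0.45]]])

```text
t: 2.17
ee_pos: [437.6, -53.5, 404.9]
orientation: [1.856, 2.534, 0.0]
ft_force: [-0.7, -0.6, 0.4]
width: 39.7
grasp_force: 0.0
```

Request:
step_arm(targets=[[[0.209,-0.814,-0.5,0,0,-0.761,0.45],[0.209,-0.814,-0.5,0,0,-0.761,0.45],[0.209,-0.814,-0.5,0,0,-0.761,0.45],[0.209,-0.814,-0.4,0,0,-0.761,0.45],[0.209,-0.814,0,0,0,-0.761,0.45]]])

```text
t: 2.8
ee_pos: [489.3, -256.8, 307.9]
orientation: [-2.174, -2.264, 0.001]
ft_force: [1.0, 0.5, 0.3]
width: 39.8
grasp_force: 0.0
```

Run:
```python
from h import *
s,Ks,Es=grab('scene');t,Kt,Et=grab('top')
o=readout.get_obs();p=o['ee_pos'];print(p)
s=cv2.cvtColor(s,4);t=cv2.cvtColor(t,4)
for im,K,E in((s,Ks,Es),(t,Kt,Et)):
  for z in(126,60):
    q=proj(K,E,[p[0],p[1],z]);print(q); 
def c(im,x,y,w,h):return cv2.convertScaleAbs(cv2.resize(im[y:y+h,x:x+w],(400,400),interpolation=cv2.INTER_CUBIC),alpha=1.7)
cv2.imwrite('pics/crop2.png',np.hstack([c(s,150,170,120,120),c(t,370,160,100,100)]))
```

```text
[ 490.65518857 -258.84879919  309.45948838]
[193.78098045 211.52634602]
[199.25548605 239.0285474 ]
[436.68009668 217.07054011]
[429.94813502 222.80800818]
```

View pics/crop2.png

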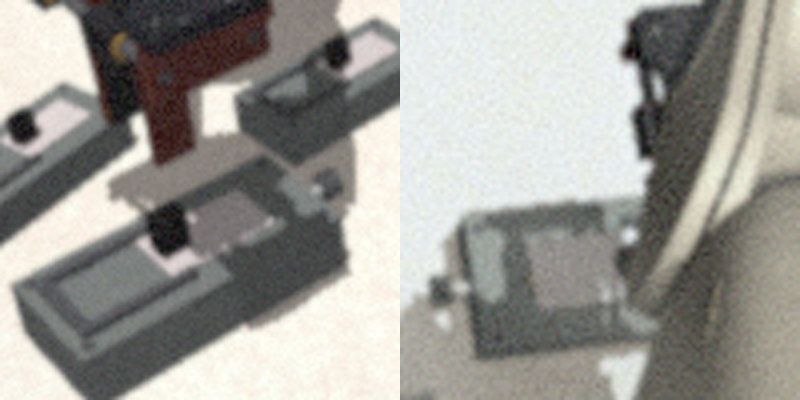

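The scene crop shows the finger tip at about (202,218), above the grip at (200,238), aligned with it along x. I'll descend in line and grip.

Request:
step_arm(targets=[[[0,0,-0.3,0,0,0,0.45],[0,0,-0.3,0,0,0,0.45],[0,0,-0.3,0,0,0,0.45],[0,0,-0.3,0,0,0,0.45],[0,0,-0.36,0,0,0,0.45]]])

```text
t: 3.52
ee_pos: [489.8, -255.3, 230.6]
orientation: [2.173, 2.269, 0.0]
ft_force: [-0.3, -0.2, 0.8]
width: 39.7
grasp_force: 0.0
```

Request:
step_arm(targets=[[[0,0,0,0,0,0,0.0],[0,0,0,0,0,0,0.0],[0,0,0,0,0,0,0.0],[0,0,0,0,0,0,0.0],[0,0,0,0,0,0,0.0]]])

```text
t: 4.15
ee_pos: [489.0, -255.6, 232.0]
orientation: [-2.173, -2.267, 0.001]
ft_force: [-4.7, 0.1, 2.3]
width: 15.7
grasp_force: 30.0
```

Request:
step_arm(targets=[[[0.008,-0.2,0,0,0,0,0.0],[0.008,-0.2,0,0,0,0,0.0],[0.008,-0.2,0,0,0,0,0.0],[0.008,-0.2,0,0,0,0,0.0],[0,0,0,0,0,0,0.0]]])

```text
t: 4.78
ee_pos: [490.5, -296.3, 232.0]
orientation: [-2.174, -2.266, 0.002]
ft_force: [-7.0, -0.4, 3.0]
width: 15.7
grasp_force: 30.0
```

Request:
step_arm(targets=[[[0.002,-0.05,0,0,0,0,0.0],[0.002,-0.05,0,0,0,0,0.0],[0,-0.02,0,0,0,0,0.0],[0,0,0,0,0,0,0.0],[0,0,0,0,0,0,0.0]]])

```text
t: 5.4
ee_pos: [490.7, -301.6, 232.0]
orientation: [-2.173, -2.267, 0.001]
ft_force: [-5.7, 0.3, 2.7]
width: 15.8
grasp_force: 30.0
```

Request:
step_arm(targets=[[[0,-0.04,0,0,0,0,0.0],[0,-0.04,0,0,0,0,0.0],[0,0,0,0,0,0,0.0],[0,0,0,0,0,0,0.0],[0,0,0,0,0,0,0.0]]])

```text
t: 6.02
ee_pos: [490.8, -305.7, 232.0]
orientation: [-2.173, -2.267, 0.001]
ft_force: [-5.8, -0.0, 4.0]
width: 15.7
grasp_force: 30.0
```

Request:
step_arm(targets=[[[0,-0.04,0,0,0,0,0.0],[0,0,0,0,0,0,0.0],[0,0,0,0,0,0,0.0],[0,0,0,0,0,0,0.0],[0,0,0,0,0,0,0.0]]])

```text
t: 6.65
ee_pos: [490.8, -306.3, 231.9]
orientation: [-2.172, -2.265, -0.001]
ft_force: [-3.4, 9.4, 6.4]
width: 15.5
grasp_force: 30.0
```

Request:
step_arm(targets=[[[0,0,0,0,0,0,0.5],[0,0,0,0,0,0,0.5],[0,0,0.4,0,0,0,0.6],[0,0,0.8,0,0,0,0.7],[0,0,0.8,0,0,0,0.7]]])

```text
t: 7.28
ee_pos: [491.6, -307.8, 334.0]
orientation: [2.173, 2.267, 0.0]
ft_force: [1.1, -0.6, 1.4]
width: 60.5
grasp_force: 0.0
```

Request:
step_arm(targets=[[[0.2,0.8,0,0,0,0,0.7],[0.2,0.8,0,0,0,0,0.7],[0.2,0.8,0,0,0,0,0.7],[0.2,0.8,0,0,0,0,0.7],[0.2,0.8,0,0,0,0,0.7]]])

```text
t: 7.9
ee_pos: [542.0, -106.5, 333.3]
orientation: [2.173, 2.266, 0.002]
ft_force: [0.2, 0.0, 0.3]
width: 61.5
grasp_force: 0.0
```

Request:
step_arm(targets=[[[0.2,0.8,0,0,0,0,0.7],[0.2,0.8,0,0,0,0,0.7],[0.2,0.8,0,0,0,0,0.7],[0.2,0.8,0,0,0,0,0.7],[0.2,0.8,0,0,0,0,0.7]]])

```text
t: 8.52
ee_pos: [592.0, 93.7, 333.3]
orientation: [2.173, 2.267, 0.002]
ft_force: [0.4, -0.5, 0.3]
width: 61.4
grasp_force: 0.0
```

Run:
```python
from h import *
s,Ks,Es=grab('scene','scene2.png');t,Kt,Et=grab('top','top2.png')
print(readout.get_obs()['ee_pos'])
s=cv2.cvtColor(s,4);t=cv2.cvtColor(t,4)
def c(im,x,y,w,h):return cv2.convertScaleAbs(cv2.resize(im[y:y+h,x:x+w],(400,300),interpolation=cv2.INTER_CUBIC),alpha=1.7)
cv2.imwrite('pics/crop3.png',np.vstack([np.hstack([c(s,150,205,120,90),c(t,370,190,100,75)]),np.hstack([c(s,382,175,40,30),c(t,212,174,40,30)])]))
```

```text
[592.4819523   95.47612881 333.3871396 ]
```

View pics/crop3.png

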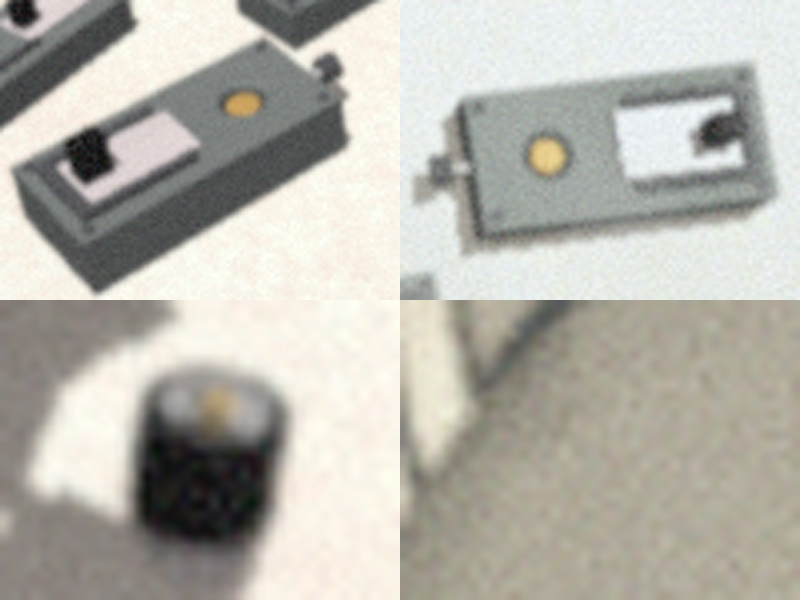

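Shutter fully open, its grip at about top (549,222) in full pixels. The brass plunger shows at scene (223,236) and top (406.5,229). Next I measure the bore and the mount's face from both views.

Run:
```python
from h import *
_,Ks,Es=grab('scene');_,Kt,Et=grab('top')
def blob(f,x,y,w,h,fn,tag):
    g=cv2.resize(cv2.imread('pics/'+f)[y:y+h,x:x+w],None,fx=8,fy=8,interpolation=cv2.INTER_CUBIC).astype(int)
    m=fn(g).astype('uint8')
    out=None
    for c in cv2.findContours(m,cv2.RETR_LIST,cv2.CHAIN_APPROX_NONE)[0]:
        if cv2.contourArea(c)>1200 and len(c)<900:
            e=cv2.fitEllipse(c); u=(np.array(e[0])+.5)/8-.5+[x,y]; print(tag,u.round(2),np.round(np.array(e[1])/8,1),round(cv2.contourArea(c)/64,1)); 
            out=u if out is None else out
    return out
br=lambda g:(g[...,2]-g[...,0]>22)
bs=blob('scene2.png',210,222,28,28,br,'bore s');bt=blob('top2.png',393,216,28,28,br,'bore t')
dk=lambda g:(g.max(2)<62)
blob('top2.png',393,216,28,28,dk,'ring t')
ms=blob('scene1.png',390,176,26,22,lambda g:(g.max(2)>52),'face s');mt=blob('top1.png',220,176,26,26,lambda g:(g.max(2)>75),'face t')
print('bore planes36',plane(Ks,Es,bs,36),plane(Kt,Et,bt,36),tri(ray(Ks,Es,bs),ray(Kt,Et,bt)))
for u,v in((ms,mt),):
  if u is not None and v is not None: print('mount',plane(Ks,Es,u,44),plane(Kt,Et,v,44),tri(ray(Ks,Es,u),ray(Kt,Et,v)))
```

```text
bore s [222.38 235.88] [ 7.3 11. ] 62.6
bore t [406.28 228.63] [8.9 9.1] 63.9
face t [232.19 189.99] [13.8 16.7] 96.5
face t [232.5 188.5] [30.6 30.6] 669.5
bore planes36 [ 486.5551936  -209.15388259   36.        ] [ 485.87028157 -208.70133129   36.        ] (array([ 485.95479959, -208.83445781,   35.40859864]), np.float64(0.04206253287624699))
```

Run:
```python
from h import *
_,Ks,Es=grab('scene');_,Kt,Et=grab('top')
def sil(f,x,y,w,h,th):
    g=cv2.resize(cv2.imread('pics/'+f)[y:y+h,x:x+w],None,fx=8,fy=8,interpolation=cv2.INTER_CUBIC).max(2)
    c=max(cv2.findContours((g<th).astype('uint8'),cv2.RETR_EXTERNAL,cv2.CHAIN_APPROX_NONE)[0],key=cv2.contourArea)
    H=cv2.convexHull(c);M=cv2.moments(H);b=cv2.boundingRect(H)
    f=lambda u:(np.array(u)+.5)/8-.5+[x,y]
    return f([M['m10']/M['m00'],M['m01']/M['m00']]),f([b[0]+b[2]/2,b[1]+b[3]/2]),np.array(b[2:])/8
for th in(50,60,70):
    a=sil('scene1.png',390,174,26,26,th);b=sil('top1.png',218,174,30,30,th);print(th,a,b)
    print(plane(Ks,Es,a[0],30).round(1),plane(Kt,Et,b[0],30).round(1),[np.round(v,1) for v in tri(ray(Ks,Es,a[0]),ray(Kt,Et,b[0]))])
```

```text
50 (array([401.78741543, 192.78952764]), array([402.1875, 192.8125]), array([14. , 13.5])) (array([233.51314634, 192.5843099 ]), array([232.8125, 192.125 ]), array([13.   , 10.125]))
[620.8 179.   30. ] [606.7 182.8  30. ] [array([611.7, 186.6,  20.5]), np.float64(6.8)]
60 (array([401.88376747, 192.37443162]), array([402.25  , 192.4375]), array([14.625, 14.25 ])) (array([233.33815168, 192.41057331]), array([232.6875, 192.0625]), array([13.5, 11.5]))
[619.9 180.4  30. ] [607.1 183.2  30. ] [array([611.8, 186.8,  21.7]), np.float64(6.6)]
70 (array([401.91903191, 191.85882364]), array([402.3125, 191.6875]), array([15.  , 15.75])) (array([233.18789613, 191.54053285]), array([232.6875, 190.8125]), array([14.  , 14.75]))
[618.7 182.   30. ] [609.3 183.4  30. ] [array([612.8, 186.2,  24.1]), np.float64(5.3)]
```

Request:
step_arm(targets=[[[0.21,0.9,0,0,0,0,0.75],[0.21,0.9,0,0,0,0,0.75],[0,0,-0.5,0,0,0,0.75],[0,0,-0.5,0,0,0,0.75],[0,0,0,0,0,0,0.75]]])

```text
t: 9.45
ee_pos: [611.7, 181.0, 280.1]
orientation: [-2.174, -2.265, 0.006]
ft_force: [0.2, 0.2, 0.2]
width: 65.9
grasp_force: 0.0
```

Run:
```python
from h import *
s,Ks,Es=grab('scene');
p=readout.get_obs()['ee_pos'];print(p)
for z in (101,44): print(proj(Ks,Es,[p[0],p[1],z]))
s=cv2.cvtColor(s,4)
cv2.imwrite('pics/crop4.png',cv2.convertScaleAbs(cv2.resize(s[130:210,360:440],(480,480),interpolation=cv2.INTER_CUBIC),alpha=1.7))
```

```text
[612.37291109 181.27808827 281.42409124]
[403.57737377 164.45684994]
[400.31792714 185.74834888]
```

View pics/crop4.png

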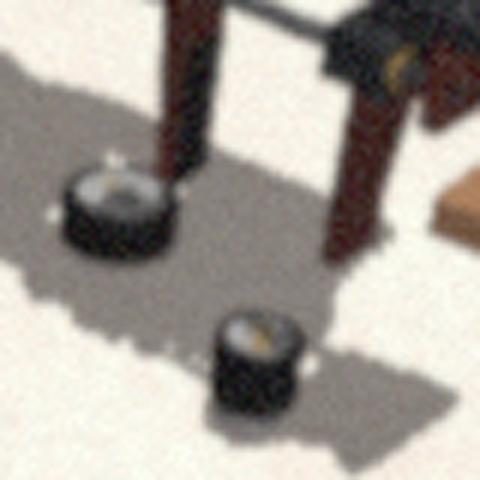

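The fingers' midpoint is about (404,165) above the mount face at (403,186). The finger spread is clear of the puck. I'll correct by +2 mm in x and +5 mm in y, then descend.

Request:
step_arm(targets=[[[0.03,0.1,-0.4,0,0,0,0.75],[0,0,-0.5,0,0,0,0.75],[0,0,-0.45,0,0,0,0.75],[0,0,-0.23,0,0,0,0.75],[0,0,0,0,0,0,0.75]]])

```text
t: 10.12
ee_pos: [613.7, 187.3, 201.7]
orientation: [-2.173, -2.267, 0.002]
ft_force: [0.2, -0.3, -0.6]
width: 65.7
grasp_force: 0.0
```

Request:
step_arm(targets=[[[0,0,0,0,0,0,0.0],[0,0,0,0,0,0,0.0],[0,0,0,0,0,0,0.0],[0,0,0,0,0,0,0.0],[0,0,0,0,0,0,0.0]]])

```text
t: 10.75
ee_pos: [614.3, 187.5, 203.2]
orientation: [2.173, 2.268, 0.002]
ft_force: [1.0, -0.0, 3.2]
width: 33.3
grasp_force: 29.9
```

Request:
step_arm(targets=[[[0,0,0.4,0,0,0,0.0],[0,0,0.7,0,0,0,0.0],[0,0,0.7,0,0,0,0.0],[-0.256,-0.79,0,0,0,0,0.0],[-0.256,-0.79,0,0,0,0,0.0]]])

```text
t: 11.38
ee_pos: [588.0, 107.9, 294.4]
orientation: [2.172, 2.269, 0.002]
ft_force: [0.7, 0.0, -0.9]
width: 33.8
grasp_force: 29.9
```

Request:
step_arm(targets=[[[-0.256,-0.79,0,0,0,0,0.0],[-0.256,-0.79,0,0,0,0,0.0],[-0.256,-0.79,0,0,0,0,0.0],[-0.256,-0.79,0,0,0,0,0.0],[-0.256,-0.79,0,0,0,0,0.0]]])

```text
t: 12.0
ee_pos: [523.8, -90.3, 293.8]
orientation: [2.173, 2.268, 0.001]
ft_force: [0.8, -0.4, -1.3]
width: 33.6
grasp_force: 29.9
```

Request:
step_arm(targets=[[[-0.256,-0.79,0,0,0,0,0.0],[-0.256,-0.79,0,0,0,0,0.0],[-0.256,-0.79,0,0,0,0,0.0],[0,0,-0.4,0,0,0,0.0],[0,0,0,0,0,0,0.0]]])

```text
t: 12.62
ee_pos: [485.2, -207.8, 272.6]
orientation: [-2.174, -2.265, 0.001]
ft_force: [-0.5, 0.3, -0.9]
width: 33.5
grasp_force: 29.9
```

Run:
```python
from h import *
s,Ks,Es=grab('scene','scene5.png');t,Kt,Et=grab('top','top5.png')
p=readout.get_obs()['ee_pos'];print(p)
f=p[2]-202.5
for K,E in((Ks,Es),(Kt,Et)):
  for z in (f+44,f): print(z,proj(K,E,[p[0],p[1],z]))
s=cv2.cvtColor(s,4);t=cv2.cvtColor(t,4)
def c(im,x,y,w,h):return cv2.convertScaleAbs(cv2.resize(im[y:y+h,x:x+w],(400,400),interpolation=cv2.INTER_CUBIC),alpha=1.9)
cv2.imwrite('pics/crop5.png',np.hstack([c(s,190,190,60,60),c(t,370,180,80,80)]))
```

```text
[ 486.06577046 -207.33874084  273.35657608]
114.8565760813371 [218.15525205 203.75573373]
70.8565760813371 [220.94816936 221.82101501]
114.8565760813371 [411.97318586 222.20141189]
70.8565760813371 [408.35663382 225.87706974]
```

View pics/crop5.png

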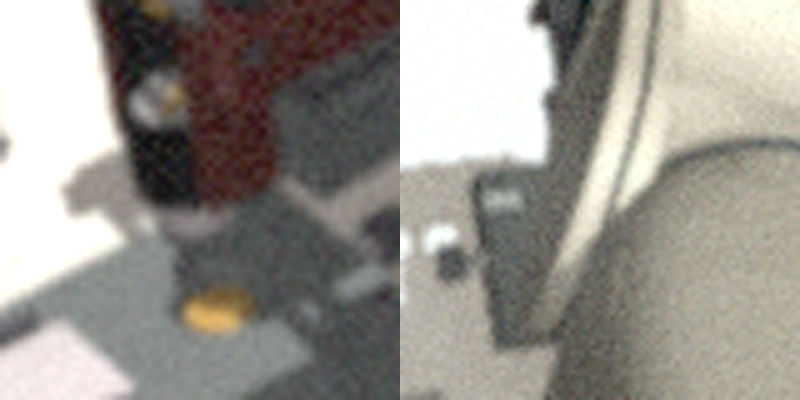

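Run:
```python
from h import *
_,K,E=grab('scene')
def edge(f,rows,x0,x1):
    g=cv2.cvtColor(cv2.imread('pics/'+f),6).astype(float)
    r=[]
    for v in rows:
        q=g[v,x0:x1]; lo,hi=q.min(),np.median(q[:4]); th=(lo+hi)/2; i=np.argmax(q<th); r.append((v,round(x0+i-1+(q[i-1]-th)/(q[i-1]-q[i]),2)))
    return r
def pred(c,zs):
    a=np.linspace(0,2*np.pi,360); out=[]
    for z in zs:
        P=np.array([proj(K,E,[c[0]+17*np.cos(t),c[1]+17*np.sin(t),z]) for t in a]); i=P[:,0].argmin(); out.append(P[i].round(2).tolist())
    return out
print('held',edge('scene5.png',range(206,220,2),200,220)); print(pred([486.1,-208.2],[86.8,100,114.8]))
print('stand',edge('scene1.png',range(186,197,2),388,404)); print(pred([614.1,187.2],[16,30,44]))
print('bore rim/plunger left etc', proj(K,E,[486.1,-208.8,36]))
```

```text
held [(206, np.float64(206.35)), (208, np.float64(206.87)), (210, np.float64(207.86)), (212, np.float64(207.99)), (214, np.float64(207.85)), (216, np.float64(209.36)), (218, np.float64(210.34))]
[[210.49, 216.64], [209.56, 211.2], [208.5, 204.99]]
stand [(186, np.float64(395.31)), (188, np.float64(395.29)), (190, np.float64(394.96)), (192, np.float64(394.86)), (194, np.float64(394.59)), (196, np.float64(394.61))]
[[393.6, 194.37], [394.3, 189.45], [395.02, 184.45]]
bore rim/plunger left etc [222.41373013 235.68928542]
```

Scene crop: the mount is held upright, with its stem at about (220,222) above the brass plunger at (222,236). The residual offset is about 1 mm or less. Lowering with force checks.

Request:
step_arm(targets=[[[0,-0.01,-0.2,0,0,0,0.0],[0,0,-0.2,0,0,0,0.0],[0,0,-0.16,0,0,0,0.0],[0,0,0,0,0,0,0.0],[0,0,0,0,0,0,0.0]]])

```text
t: 13.4
ee_pos: [486.0, -208.1, 244.6]
orientation: [-2.174, -2.268, 0.0]
ft_force: [0.1, -0.3, -1.6]
width: 33.4
grasp_force: 29.9
```

Request:
step_arm(targets=[[[0,0,-0.04,0,0,0,0.0],[0,0,-0.04,0,0,0,0.0],[0,0,-0.04,0,0,0,0.0],[0,0,0,0,0,0,0.0],[0,0,0,0,0,0,0.0]]])

```text
t: 14.02
ee_pos: [486.0, -208.1, 238.8]
orientation: [2.174, 2.268, 0.0]
ft_force: [0.1, -0.4, 1.7]
width: 33.8
grasp_force: 29.9
```

Request:
step_arm(targets=[[[0,0,-0.04,0,0,0,0.0],[0,0,-0.04,0,0,0,0.0],[0,0,0,0,0,0,0.0],[0,0,0,0,0,0,0.0],[0,0,0,0,0,0,0.0]]])

```text
t: 14.65
ee_pos: [486.0, -208.1, 234.7]
orientation: [2.174, 2.268, 0.0]
ft_force: [-0.5, -0.8, 2.1]
width: 33.5
grasp_force: 29.9
```

Request:
step_arm(targets=[[[0,0,-0.04,0,0,0,0.0],[0,0,-0.03,0,0,0,0.0],[0,0,0,0,0,0,0.0],[0,0,0,0,0,0,0.0],[0,0,0,0,0,0,0.0]]])

```text
t: 15.28
ee_pos: [486.0, -208.1, 231.2]
orientation: [2.174, 2.268, 0.0]
ft_force: [0.8, -0.2, 3.5]
width: 33.3
grasp_force: 29.9
```

Request:
step_arm(targets=[[[0,0,-0.04,0,0,0,0.0],[0,0,-0.03,0,0,0,0.0],[0,0,0,0,0,0,0.0],[0,0,0,0,0,0,0.0],[0,0,0,0,0,0,0.0]]])

```text
t: 15.9
ee_pos: [486.0, -208.1, 227.7]
orientation: [2.174, 2.268, 0.0]
ft_force: [-1.2, -0.5, 4.3]
width: 33.6
grasp_force: 29.9
```

Request:
step_arm(targets=[[[0,0,-0.02,0,0,0,0.0],[0,0,0,0,0,0,0.0],[0,0,0,0,0,0,0.0],[0,0,0,0,0,0,0.0],[0,0,0,0,0,0,0.0]]])

```text
t: 16.52
ee_pos: [486.1, -208.1, 227.3]
orientation: [2.174, 2.268, 0.0]
ft_force: [-2.2, 0.4, 13.0]
width: 33.2
grasp_force: 29.9
```

Hard stop reached: the force jumped to 13 N. I'll wait a moment, check that everything is steady, then hand in.

Request:
step_arm(targets=[[[0,0,-0.004,0,0,0,0.0],[0,0,0,0,0,0,0.0],[0,0,0,0,0,0,0.0],[0,0,0,0,0,0,0.0],[0,0,0,0,0,0,0.0]]])

```text
t: 17.15
ee_pos: [486.1, -208.2, 227.3]
orientation: [2.174, 2.268, 0.0]
ft_force: [-1.3, 0.7, 15.6]
width: 33.5
grasp_force: 29.9
```

Run:
```python
from h import *
s,_,_=grab('scene','scene6.png');a=cv2.imread('pics/scene2.png');s=cv2.imread('pics/scene6.png')
for g in(a,s):
    m=(g[238:262,168:190].max(2)<40);y,x=np.nonzero(m);print(m.sum(),x.mean()+168,y.mean()+238)
o=readout.get_obs();print(o['t'],o['ee_pos'],o['ft_force'],o['grasp_force'])
def c(im,x,y,w,h):return cv2.convertScaleAbs(cv2.resize(im[y:y+h,x:x+w],(600,450),interpolation=cv2.INTER_CUBIC),alpha=1.9)
cv2.imwrite('pics/crop6.png',c(s,150,190,120,90))
```

```text
142 176.29577464788733 250.92957746478874
141 176.24822695035462 250.93617021276594
17.2 [ 486.09439522 -208.15558306  227.33331876] [-3.18567378  0.39501905 15.2795188 ] 29.913037419319153
```

View pics/crop6.png

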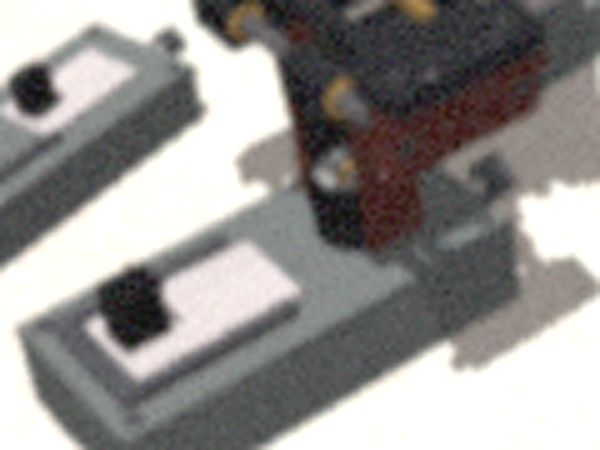

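The head is seated on the holder's top at crop (345,215), with no stem visible. The shutter is still at its end stop, with its grip at (176.2,250.9), unchanged. Handing in.

```bash
python3 -c "
from h import *
print(ctrl.close_job())"
```

```text
the job is handed in; nothing more can be done
None
```

I handed the job in with the shutter open at its end stop and the mount seated in the bore, held pressed down at about 15 N; the hand-in returned no verdict, so whether it passed isn't known.

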